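# Stocktake: clear the page, turn it, stamp it

### The job

The stock binder lies open with the counted parts standing on its stiff leaf: put each part back into the bin that carries a sample of its kind, then turn the leaf over on the rings so that it lies flat with its other face up. Slide the binder until the circle printed on that face is under the bench stamp, press the stamp fully down and hold it for a moment with its pad inside the circle (never stamp anywhere else), then let the stamp come up and draw the binder out again until no part of it is under the stamp. Leave the leaf turned over, the parts in their bins and the other things on the bench where they are.

Things in the scene. Friction and masses are not known exactly. Their poses are not given: they have to be found in the camera images.
- binder: Loose open ring binder, 0.65 kg, black, flat on the bench: 160 mm along its x (the spine) by 276 mm along y, page blocks on both sides up to 10 mm high. Origin centre of the spine's underside. Rings at x = -50 and +50 mm rise to 28 mm. Ring axis: along x at y = 0, 13 mm above the bench. The spine runs on to x = -118 mm, towards the robot, and bears the handle
- handle (a point): middle of the top, 44 mm above the bench, of the upright dark block on the spine's near end by which the binder is slid: 34 mm along the binder's x, 20 mm along its y, 42 mm high
- leaf (a joint): angle of the stiff white leaf about the ring axis: 0 flat on the binder's +y page (start), 1.57 upright, 3.14 flat on the -y page (turned). It is 150 mm along the axis, 4 mm thick, from 7 to 135 mm from the axis, its top 15 mm above the bench on either side, 80 g. Within about 20 degrees of upright it stays; beyond that it falls to its side, damped
- leaf_tab (a point): grip point of the leaf's grey index tab, 156 mm from the ring axis, at the middle of the leaf's length: the tab is 26 mm along the axis, 8 mm thick, from 132 to 166 mm from the axis, free for 28 mm past the cover's edge, its centre 13 mm above the bench when the leaf lies flat. Pinched lightly across its 26 mm width it pivots between the fingers
- circle (a point): centre of the circle (24 mm inside diameter, black line) printed on the leaf's other face, hidden below at the start: 105 mm from the ring axis and 45 mm from the leaf's middle, to the binder's +x
- stamp: Fixed grey bench stamp. Origin on the bench plumb under its pad. Its post (50 mm square, 114 mm high) stands 105 to 155 mm from there towards its -y, on a foot that begins at 95 mm; an arm 36 mm wide, 77 to 107 mm high, runs from the post to the head (36 mm diameter, 64 to 108 mm high). The throat under head and arm is open towards +y and both sides
- plunger (a joint): travel of the stamp's spring plunger, m: 0 up (start), 0.020 fully down, where the pad just meets the leaf; it takes about 8 N to hold down and springs up by itself
- stamp_top (a point): centre of the top of the stamp's round black push knob, 36 mm diameter, 142 mm above the bench when up; moves with the plunger
- stamp_pad (a point): centre of the stamp's pad, the 12 mm diameter lower end of the plunger, 36 mm above the bench when up; moves with the plunger
- bin_hex: Fixed grey open stock bin, 130 mm (x) x 95 mm (y) x 50 mm high outside, walls and floor 4 mm. Origin centre of its underside. On a ledge outside its +y side is fixed a sample of what belongs in it (top of the sample at most 54 mm up): here a hexagonal coupling
- bin_square: Fixed grey open stock bin, 130 mm (x) x 95 mm (y) x 50 mm high outside, walls and floor 4 mm. Origin centre of its underside. On a ledge outside its +y side is fixed a sample of what belongs in it (top of the sample at most 54 mm up): here a square nut
- hex_a: steel hexagonal coupling, 24 mm across flats, 30 mm high, 60 g; origin centre of its underside, z along its bore, x normal to one of its flats (further flats every 60 degrees). Stands on the leaf at the start, if present
- hex_b: steel hexagonal coupling, 24 mm across flats, 30 mm high, 60 g; origin centre of its underside, z along its bore, x normal to one of its flats (further flats every 60 degrees). Stands on the leaf at the start, if present
- hex_c: steel hexagonal coupling, 24 mm across flats, 30 mm high, 60 g; origin centre of its underside, z along its bore, x normal to one of its flats (further flats every 60 degrees). Stands on the leaf at the start, if present
- square_a: steel square nut, 30 x 30 x 22 mm high, 60 g; origin centre of its underside, z along its bore, x and y normal to its sides. Stands on the leaf at the start, if present
- square_b: steel square nut, 30 x 30 x 22 mm high, 60 g; origin centre of its underside, z along its bore, x and y normal to its sides. Stands on the leaf at the start, if present
- bearing: bystander: steel bearing ring, 60 mm diameter, 16 mm high
- tin: bystander: small tin, 48 mm diameter, 60 mm high
- marker: bystander: marker lying flat, 120 mm long
- screwdriver: bystander: screwdriver lying flat
- jar: bystander: jar, 66 mm diameter, 80 mm high
- calculator: bystander: pocket calculator 65 x 100 x 17 mm, lying flat
There are look-alikes about, which are no part of the job. Leave any brown, red or yellow look-alike of the square_b alone.

How it is judged:
By the outcome, as a careful person would: the job done as asked, in the order asked, and still so for the second after the job is handed in, with the robot touching nothing.
Of hex_a, hex_b, hex_c, square_a, square_b only 3 to 5 are there at a start; the rules pass over those that are not, and their reading is None.
At some moment in a run one of hex_a, hex_b, hex_c, square_a, square_b may be knocked a few centimetres aside while the robot is not near it.
Once in a run the grip may slacken for a moment while it holds something.
It also fails if it takes over 210 s, if anything falls off the work surface, if the arm or the gripper's body presses on something with over 40 N, if the wrist force passes 120 N, or if a joint passes its speed limit or range.

### The arm

A 7-joint arm with a two-finger parallel gripper is mounted at the origin on the work surface. World frame = base frame: x ahead of the robot, y to its left, z up, the work surface at z = 0. Lengths are in m, angles in rad, forces in N, time in s.
With the tool pointing down it reaches from about 0.4 to 0.875 m from the base axis. Payload 19.3 kg.
Tool frame: the origin (TCP) lies on the centre line of the jaws, within the pads' length; the fingertips stand 14 mm ahead of it and the grasp point (between the pads) lies 5 mm behind it (bot.tip_extent is the distance from the TCP to the fingertips, in m); z points along the fingers, y is the line along which they close (so a half turn about z gives the same grasp; the last joint's range is limited). The gripper opens to 85 mm and grips with 20 to 120 N. Pads are 22 mm wide; open, the fingers measure 114 mm over their backs; the gripper's body (76 mm by 85 mm) begins 54 mm behind the grasp point. The pads swing forward as they close: fully open they stand 13 mm farther back than shut.
Start: joints at [-1.214, 0.521, -0.036, 1.599, 0.021, 1.021, -0.113], TCP at [0.259, 0.569, 0.245] pointing down, gripper open.
Joint ranges: [-2.91, 2.91], [-0.3, 2.13], [-1.5, 1.42], [0.17, 2.43], [-1.26, 4.41], [0.16, 1.93], [-2.52, 2.52]. Speed limits (rad/s): [1.89, 1.89, 2.39, 2.39, 3.01, 3.01, 3.01].

### API

Orientations are given as [roll, pitch, yaw] about the fixed x, y, z axes, in that order (R = Rz(yaw) Ry(pitch) Rx(roll)).
In Python, from workcell import monitor, grab_frame, camera_model, bot gives the robot as it stands.
- The arm moves only by the tool move_arm, never from a script. Its argument "moves" is a list of rows, each a list of 4 numbers: the shift along the world's x, y, z in mm, then the turn about the world's z in rad. A call has 1 to 12 rows; each row is the pose to reach, as a shift and turn from the pose commanded when the call began; what a row does not reach only later rows make up. A row lasts 1/8 s, in which the tool goes at most 62.5 mm and 10.7 degrees, less where a joint would pass 70% of its speed; a pose out of reach is approached as far as the arm can. A call with a gripper value outside its range is refused whole. "gripper" is the opening, from 0 (shut) to 1 (fully open), set as the call begins (left out, the last holds). The fingers move at their own pace and stop on an object; "newtons" is the grip in N (left out, the last holds). Time passes only in rows, so rows that repeat a pose let the fingers close. It gives the time, the measured TCP pose, the force, the opening and the grip force at its end, in the units of the state.
- monitor.observe(): the state, without advancing time (a new reading comes with each control period).
- grab_frame(name): name is "side" or "top"; returns the picture (420x560x3 uint8, blue, green, red); there is no depth.
- camera_model(name): a dict with "vfov" (degrees; the focal length in pixels is half the picture's height over the tangent of half this angle, whatever the lens; pixels are square), "cx", "cy" (the principal point, pixels), "R" (3x3) and "t" (3): a world point X has camera coordinates R X + t. Camera axes: x right, y down, z forward; pixel columns grow to the right and rows downward; lengths in m; the calibration is good to about 2 mm. A picture is of the moment at which its call begins. camera_model takes no time and is no camera call.
- bot.job_done(): hands the job in; it is judged then, once.
The state is a dict: "clock": time; "qpos": joint angles; "qd": joint speeds; "joint_efforts": joint torques, N m; "position": TCP position; "tool_rot": TCP orientation; "force": force on the tool from outside, world axes, zero at the start; "moment": the same for the moment, N m; "grip_width": finger opening in m; "finger_force": force on a finger pad.
Only numpy, scipy, OpenCV 4.12 (cv2) and the standard library are available. Lean on these libraries where they do the work, as an engineer would, in place of code of your own. Each camera call takes 0.05 s, during which the arm holds its last target. There are 200 camera calls.

## Working session

There is one attempt and no reset: what is moved stays moved. The work goes in short steps, Python scripts to look and compute and a tool call to move; the robot and the scene stay as the last step left them, time stands still between calls to the robot, and variables do not carry over. Pictures are saved under pics/ and viewed, at most 14 in all, crops included, and the job is handed in when it is done.

Besides the shell and the picture viewer there is one more tool, called after "Emit:" in YAML: its name, and indented under it one key for each argument. move_arm: Moves the arm, as the interface text tells. Its arguments: {"type":"object","properties":{"moves":{"type":"array","items":{"type":"array","items":{"type":"number"}}},"gripper":{"type":"number"},"newtons":{"type":"number"}},"required":["moves"]}

```bash
ls; mkdir -p pics
cat > h.py <<'E'
import numpy as np, cv2
from workcell import monitor, grab_frame, camera_model, bot
def px2w(name,u,v,z):
    m=camera_model(name); R=np.array(m["R"]); t=np.array(m["t"])
    f=210/np.tan(np.radians(m["vfov"]/2))
    d=R.T@np.array([(u-m["cx"])/f,(v-m["cy"])/f,1]); c=-R.T@t
    return (c+d*(z-c[2])/d[2])
def w2px(name,X):
    m=camera_model(name); R=np.array(m["R"]); t=np.array(m["t"])
    f=210/np.tan(np.radians(m["vfov"]/2)); p=R@np.array(X)+t
    return np.array([f*p[0]/p[2]+m["cx"],f*p[1]/p[2]+m["cy"]])
E
python3 - <<'E'
from h import *
for n in("top","side"):
    im=grab_frame(n); cv2.imwrite(f"pics/{n}0.png",cv2.resize(im,(800,600),interpolation=cv2.INTER_CUBIC)); print(camera_model(n))
print(monitor.observe())
E
```

```text
pics
{'vfov': 51.00787604119613, 'cx': 286.31567620114754, 'cy': 208.56636098140024, 'R': array([[-0.0011038 , -0.99990192,  0.01396154],
       [-0.98645722, -0.00120116, -0.16401439],
       [ 0.16401507, -0.0139535 , -0.98635914]]), 't': array([-0.07494243,  0.57345976,  0.99274381])}
{'vfov': 42.79461479839039, 'cx': 276.2379359855085, 'cy': 205.1884565408716, 'R': array([[-0.90972536, -0.41513865,  0.00772545],
       [-0.26816703,  0.5732467 , -0.7742575 ],
       [ 0.31699562, -0.70643339, -0.63282355]]), 't': array([0.48158123, 0.27227335, 1.12532693])}
{'clock': 0.1, 'qpos': array([-1.21418566,  0.52191371, -0.03632206,  1.59988531,  0.0212011 ,
        1.02110517, -0.11278839]), 'qd': array([ 4.58628501e-04, -5.35582335e-05,  4.20317174e-04, -3.87756243e-04,
       -2.72674733e-04, -2.01383777e-03,  8.56165468e-04]), 'joint_efforts': array([ 5.40859808e-03, -9.28483558e+01,  1.98496185e+00, -3.70537162e+01,
        1.82598241e-02,  5.33529615e-03, -6.62008893e-05]), 'position': array([0.25865654, 0.56868713, 0.24483223]), 'tool_rot': array([-3.14066848e+00,  6.66802387e-05,  2.71477738e+00]), 'force': array([-0.12706902,  0.07609097, -0.26344473]), 'moment': array([ 0.02189104, -0.0139033 , -0.01669988]), 'finger_force': 0.0, 'grip_width': 0.08518382310271333}
```

View pics/top0.png

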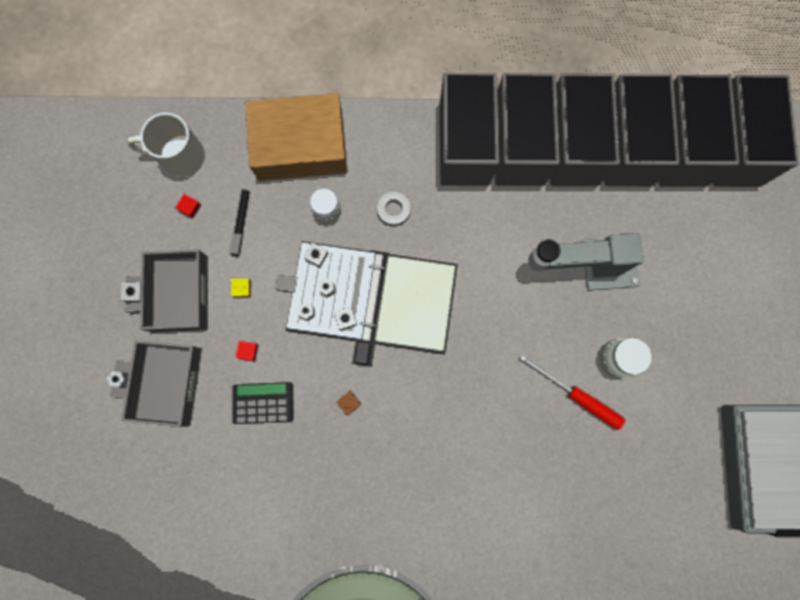

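View pics/side0.png

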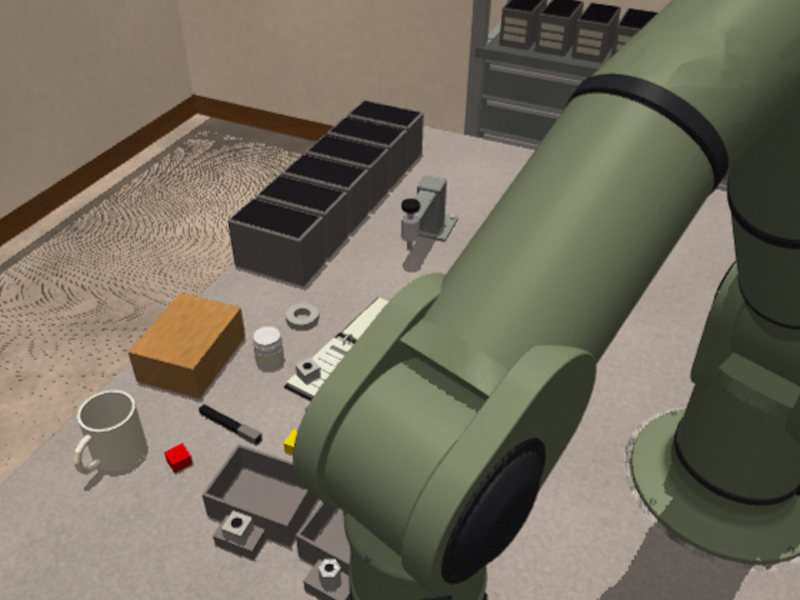

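The top view shows the bins at left (square at (175,290), hex at (162,383)), the binder centred at about (375,300) with 4–5 parts on its leaf, and the stamp's knob at (547,250). The side view is mostly hidden by the arm. I'll enlarge for pixel positions.

Run:
```python
from h import *
im=grab_frame("top"); cv2.imwrite("pics/top1.png",im)
a=im[160:260,190:330]; cv2.imwrite("pics/crop1.png",cv2.resize(a,None,fx=5.7,fy=5.7,interpolation=cv2.INTER_CUBIC))
print(w2px("top",[0.259,0.569,0.245]), [w2px("top",p) for p in [(0.5,0,0),(0.6,0,0),(0.5,.1,0)]])
```

```text
[-72.70573991 363.82919872] [array([255.3947325 , 241.42741031]), array([255.81498629, 201.13749929]), array([214.3473471 , 241.42086837])]
```

View pics/crop1.png

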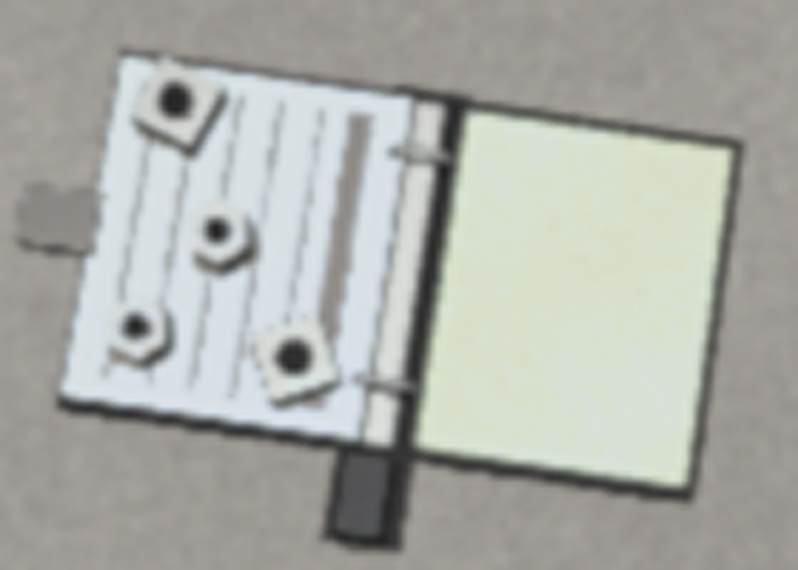

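The crop shows four parts: square nuts at about (175,100) and (293,356), hex couplings at about (217,230) and (135,327), with the tab at (58,217), handle at (360,495), and cover corners (742,143), (692,500), (57,407), (121,50). I'll fit the poses and overlay them.

```bash
cat >> h.py <<'E'
from scipy.optimize import least_squares
def prism(kind,x,y,yaw,z0):
    n,r,h=(6,12/np.cos(np.pi/6),30) if kind=='hex' else (4,15*2**.5,22)
    a=yaw+np.pi/n+np.arange(n)*2*np.pi/n
    p=np.c_[x+r/1e3*np.cos(a),y+r/1e3*np.sin(a)]
    return np.c_[p,np.full(n,z0+h/1e3)],np.c_[p,np.full(n,z0)]
def W(P): return np.array([w2px("top",q) for q in P])
def fitpart(im,kind,x,y,z0=.015,yaws=None):
    g=cv2.cvtColor(im,cv2.COLOR_BGR2GRAY).astype(np.float32)
    gm=np.hypot(cv2.Sobel(g,5,1,0),cv2.Sobel(g,5,0,1)); s=np.linspace(0.05,.95,10)[:,None]
    sym=np.pi/3 if kind=='hex' else np.pi/2
    def sc(x,y,a):
        t,b=prism(kind,x,y,a,z0); P=W(t); B=W(b); L=[]
        for i in range(len(P)): L.append(P[i]*(1-s)+P[(i+1)%len(P)]*s)
        hull=cv2.convexHull(np.r_[P,B].astype(np.float32))[:,0]
        for i in range(len(hull)): L.append(hull[i]*(1-s)+hull[(i+1)%len(hull)]*s)
        L=np.vstack(L).astype(np.float32)
        return cv2.remap(gm,L[:,:1],L[:,1:],cv2.INTER_LINEAR).mean()
    best=max((sc(x+dx,y+dy,a),x+dx,y+dy,a) for dx in np.arange(-.006,.0061,.0015) for dy in np.arange(-.006,.0061,.0015) for a in np.arange(0,sym,sym/12))
    return best
def fitrect(pts,model,z):
    w=np.array([px2w("top",u,v,z)[:2] for u,v in pts]); m=np.array(model)
    f=lambda p:(np.c_[np.cos(p[2])*m[:,0]-np.sin(p[2])*m[:,1]+p[0],np.sin(p[2])*m[:,0]+np.cos(p[2])*m[:,1]+p[1]]-w).ravel()
    r=least_squares(f,[*w.mean(0),0]); return r.x,r.fun*1e3
def draw(im,kind,x,y,yaw,z0,k):
    o=cv2.resize(im,None,fx=k,fy=k,interpolation=cv2.INTER_CUBIC)
    for q in prism(kind,x,y,yaw,z0): cv2.polylines(o,[np.int32((W(q)+.5)*k-.5)],True,(0,0,255),1)
    return o
E
python3 - <<'E'
from h import *
im=cv2.imread("pics/top1.png"); c=lambda u,v:(u/5.7+190-.4,v/5.7+160-.4)
p,e=fitrect([c(742,143),c(692,500),c(57,407),c(121,50)],[(.08,-.138),(-.08,-.138),(-.08,.138),(.08,.138)],.003)
print("binder",p,e.round(1)); print("handle",px2w("top",*c(362,495),.044)," tab",px2w("top",*c(58,217),.017))
tiles=[]
for k,u,v in [('sq',175,100),('sq',293,356),('hex',217,230),('hex',135,327)]:
    z=.037 if k=='sq' else .045
    w=px2w("top",*c(u,v),z); s,x,y,a=fitpart(im,k,w[0],w[1]); print(k,w[:2].round(4),round(s),round(x,4),round(y,4),round(a,3))
    P=W([(x,y,.03)])[0]; o=draw(im,k,x,y,a,.015,10); r=cv2.resize(im,None,fx=10,fy=10,interpolation=cv2.INTER_CUBIC)
    i,j=int(P[1]*10),int(P[0]*10); sl=np.s_[i-150:i+150,j-100:j+100]; tiles.append(np.vstack([r[sl],o[sl]]))
cv2.imwrite("pics/fit.png",np.hstack(tiles))
q=lambda u,v:(u/1.42857,v/1.42857)
for n,pp in (("bsq",[(143,252),(205,250),(207,330),(143,331)]),("bhex",[(135,343),(200,347),(190,425),(125,418)])):
    print(n,fitrect([q(*t) for t in pp],[(.065,.0475),(.065,-.0475),(-.065,-.0475),(-.065,.0475)],.05))
print("stamp",px2w("top",*q(547,249),.142))
for n,u,v,z in(("yellow",240,287,.02),("jar",632,356,.08),("sdtip",522,358,.01),("calc UR",292,383,.017),("tin",323,202,.06),("bearing",394,208,.016)): print(n,px2w("top",*q(u,v),z)[:2].round(3))
E
```

```text
binder [ 0.58361463 -0.01135703 -0.14774905] [ 1.1 -0.6 -1.2 -0.5 -0.4  0.8  0.5  0.3]
handle [0.48428304 0.00274188 0.044     ]  tab [0.6052745  0.13565636 0.017     ]Traceback (most recent call last):
  File "<stdin>", line 8, in <module>
  File "h.py", line 30, in fitpart
    best=max((sc(x+dx,y+dy,a),x+dx,y+dy,a) for dx in np.arange(-.006,.0061,.0015) for dy in np.arange(-.006,.0061,.0015) for a in np.arange(0,sym,sym/12))
  File "h.py", line 30, in <genexpr>
    best=max((sc(x+dx,y+dy,a),x+dx,y+dy,a) for dx in np.arange(-.006,.0061,.0015) for dy in np.arange(-.006,.0061,.0015) for a in np.arange(0,sym,sym/12))
              ~~^^^^^^^^^^^^^
  File "h.py", line 24, in sc
    t,b=prism(kind,x,y,a,z0); P=W(t); B=W(b); L=[]
                                        ~^^^
  File "h.py", line 18, in W
    def W(P): return np.array([w2px("top",q) for q in P])
                               ~~~~^^^^^^^^^
  File "h.py", line 9, in w2px
    m=camera_model(name); R=np.array(m["R"]); t=np.array(m["t"])
ValueError: time passes only in moves, steps and waits
```

```bash
sed -i 's/^def px2w/import functools\ncamera_model=functools.lru_cache(None)(camera_model)\ndef px2w/' h.py
cat > fitall.py <<'E'
from h import *
im=cv2.imread("pics/top1.png"); c=lambda u,v:(u/5.7+190-.4,v/5.7+160-.4)
tiles=[]
for k,u,v in [('sq',175,100),('sq',293,356),('hex',217,230),('hex',135,327)]:
    z=.037 if k=='sq' else .045
    w=px2w("top",*c(u,v),z); s,x,y,a=fitpart(im,k,w[0],w[1]); print(k,w[:2].round(4),round(s),round(x,4),round(y,4),round(a,3))
    P=W([(x,y,.03)])[0]; o=draw(im,k,x,y,a,.015,10); r=cv2.resize(im,None,fx=10,fy=10,interpolation=cv2.INTER_CUBIC)
    i,j=int(P[1]*10),int(P[0]*10); sl=np.s_[i-150:i+150,j-100:j+100]; tiles.append(np.vstack([r[sl],o[sl]]))
cv2.imwrite("pics/fit.png",np.hstack(tiles))
q=lambda u,v:(u/1.42857,v/1.42857)
for n,pp in (("bsq",[(143,252),(205,250),(207,330),(143,331)]),("bhex",[(135,343),(200,347),(190,425),(125,418)])):
    print(n,fitrect([q(*t) for t in pp],[(.065,.0475),(.065,-.0475),(-.065,-.0475),(-.065,.0475)],.05))
print("stamp",px2w("top",*q(547,249),.142))
for n,u,v,z in(("yellow",240,287,.02),("jar",632,356,.08),("sdtip",522,358,.01),("calc UR",292,383,.017),("tin",323,202,.06),("bearing",394,208,.016)): print(n,px2w("top",*q(u,v),z)[:2].round(3))
E
python3 fitall.py
```

```text
sq [0.6519 0.0841] 233 0.6519 0.0826 1.44
sq [0.5427 0.0325] 196 0.5367 0.0385 0.654
hex [0.5945 0.0643] 253 0.5885 0.0598 0.349
hex [0.5537 0.0973] 229 0.5477 0.0928 0.785
bsq (array([0.58535238, 0.31112572, 0.0553008 ]), array([-2.34697715, -4.95471888, -0.74629435,  2.56706234,  3.32862057,
        5.57288245, -0.23534906, -3.18522592]))
bhex (array([ 0.4343441 ,  0.32123869, -0.07435933]), array([ 4.19798025, -5.94033411,  3.62153014,  4.62351843, -1.89593352,
        5.0518121 , -5.92357687, -3.73499642]))
stamp [ 0.63387291 -0.28445864  0.142     ]
yellow [0.597 0.212]
jar [ 0.475 -0.428]
sdtip [ 0.477 -0.267]
calc UR [0.435 0.119]
tin [0.734 0.069]
bearing [ 0.738 -0.049]
```

View pics/fit.png

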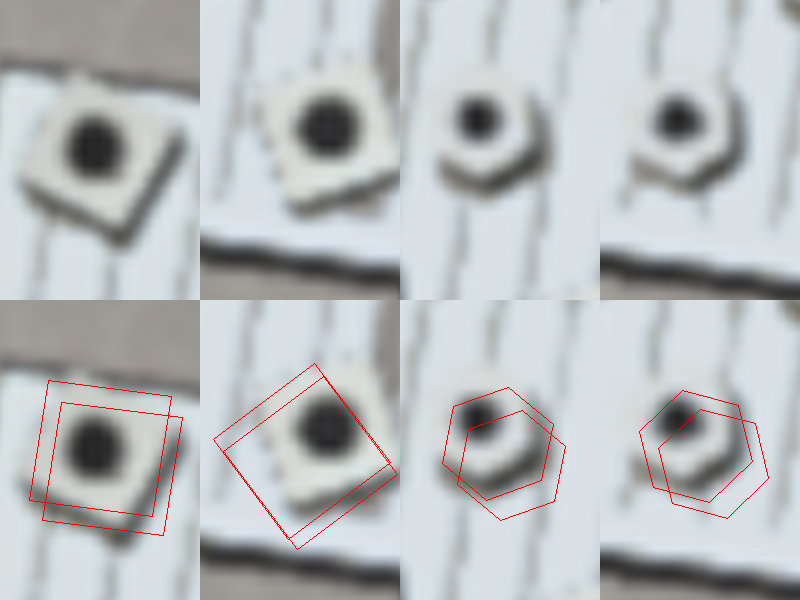

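The gradient fit is poor, so I'm reading from the raw tiles instead. The bore centres give the positions. The flat normals are: nut 1 ≈ 61°, nut 2 ≈ 107°, hex 1 ≈ 95°, hex 2 ≈ 88°. Next is the move over nut 1.

Emit:
move_arm:
  moves:
    - [393,-486,-135,-0.08]
    - [393,-486,-135,-0.08]
    - [393,-486,-135,-0.08]
    - [393,-486,-135,-0.08]
    - [393,-486,-135,-0.08]
    - [393,-486,-135,-0.08]
    - [393,-486,-135,-0.08]
    - [393,-486,-135,-0.08]
    - [393,-486,-135,-0.08]
    - [393,-486,-135,-0.08]
    - [393,-486,-135,-0.08]
    - [393,-486,-135,-0.08]
  gripper: 0.6
  newtons: 40

```text
clock: 1.65
position: [0.6516, 0.0823, 0.1097]
tool_rot: [-3.141, -0.001, 2.633]
force: [0.3, 0.6, 0.9]
grip_width: 0.0511
finger_force: 0.0
```

Emit:
move_arm:
  moves:
    - [0,0,-50,0]
    - [0,0,-79,0]
    - [0,0,-79,0]

```text
clock: 2.02
position: [0.6499, 0.0848, 0.0299]
tool_rot: [-3.14, -0.003, 2.637]
force: [-0.4, 1.2, 0.7]
grip_width: 0.0512
finger_force: 0.0
```

Emit:
move_arm:
  moves:
    - [0,0,0,0]
    - [0,0,0,0]
    - [0,0,0,0]
    - [0,0,0,0]
  gripper: 0
  newtons: 40

```text
clock: 2.52
position: [0.6525, 0.0837, 0.0331]
tool_rot: [3.14, 0.001, 2.635]
force: [-2.5, 2.4, 9.6]
grip_width: 0.0292
finger_force: 41.7
```

Emit:
move_arm:
  moves:
    - [0,0,30,0]
    - [0,0,90,0]
    - [-10,60,100,0.15]
    - [-20,120,100,0.3]
    - [-30,180,100,0.45]
    - [-37,228,100,0.5]
    - [-37,228,100,0.5]
    - [-37,228,100,0.5]

```text
clock: 3.52
position: [0.615, 0.3104, 0.1319]
tool_rot: [-3.141, 0.001, 3.134]
force: [0.2, -0.5, -0.3]
grip_width: 0.029
finger_force: 40.6
```

Emit:
move_arm:
  moves:
    - [0,0,-60,0]
    - [0,0,-95,0]
    - [0,0,-103,0]
    - [0,0,-103,0]

```text
clock: 4.03
position: [0.6155, 0.3103, 0.0292]
tool_rot: [3.142, 0.001, 3.134]
force: [0.2, -0.6, -0.5]
grip_width: 0.0289
finger_force: 40.6
```

Emit:
move_arm:
  moves:
    - [0,0,0,0]
    - [0,0,0,0]
    - [0,0,50,0]
    - [0,0,100,0]
    - [0,0,100,0]
  gripper: 0.5

```text
clock: 4.65
position: [0.6173, 0.312, 0.1346]
tool_rot: [3.137, 0.008, 3.134]
force: [0.4, -0.2, -0.6]
grip_width: 0.0425
finger_force: 0.0
```

```bash
cat > chk.py <<'E'
from h import *
import sys
# offsets of remaining parts vs reference picture top1
ref=cv2.imread("pics/top1.png"); im=grab_frame("top"); cv2.imwrite(sys.argv[1],im)
for n,x,y,z in [('sq2',.5427,.0325,.037),('hex1',.5945,.0643,.045),('hex2',.5537,.0973,.045)]:
    u,v=np.int32(w2px("top",(x,y,z)).round()); t=ref[v-9:v+10,u-9:u+10]
    s=im[v-25:v+26,u-25:u+26]; r=cv2.matchTemplate(s,t,cv2.TM_CCOEFF_NORMED); _,mx,_,l=cv2.minMaxLoc(r)
    print(n,round(mx,3),"px shift",l[0]-16,l[1]-16)
E
python3 chk.py pics/t2.png
```

```text
sq2 0.999 px shift 0 0
hex1 0.998 px shift 0 0
hex2 0.999 px shift 0 0
```

Emit:
move_arm:
  moves:
    - [-15,-55,0,-0.03]
    - [-30,-110,0,-0.03]
    - [-45,-165,0,-0.03]
    - [-62,-214,-10,-0.03]
    - [-62,-214,-30,-0.03]
    - [-62,-214,-60,-0.03]
    - [-62,-214,-93,-0.03]
    - [-62,-214,-93,-0.03]
  gripper: 0.55

```text
clock: 5.7
position: [0.5513, 0.0966, 0.0336]
tool_rot: [-3.141, -0.004, 3.105]
force: [-0.6, 0.1, 1.2]
grip_width: 0.0469
finger_force: 0.0
```

Emit:
move_arm:
  moves:
    - [0,0,0,0]
    - [0,0,0,0]
    - [0,0,0,0]
    - [0,0,0,0]
  gripper: 0
  newtons: 40

```text
clock: 6.2
position: [0.5534, 0.0971, 0.0365]
tool_rot: [3.141, 0.002, 3.105]
force: [-2.8, -0.6, 9.5]
grip_width: 0.0237
finger_force: 39.9
```

Emit:
move_arm:
  moves:
    - [0,0,30,0]
    - [0,0,90,0]
    - [-25,55,95,0]
    - [-48,110,95,0]
    - [-70,165,95,0]
    - [-89,224,95,0.03]
    - [-89,224,95,0.03]
    - [-89,224,40,0.03]
    - [-89,224,5,0.03]
    - [-89,224,-5,0.03]
    - [-89,224,-5,0.03]

```text
clock: 7.58
position: [0.4641, 0.3207, 0.0308]
tool_rot: [-3.141, 0.0, 3.134]
force: [-0.2, 0.7, -0.3]
grip_width: 0.0238
finger_force: 39.5
```

Emit:
move_arm:
  moves:
    - [0,0,0,0]
    - [0,0,0,0]
    - [0,0,50,0]
    - [0,0,100,0]
    - [0,0,100,0]
  gripper: 0.45

```text
clock: 8.2
position: [0.4654, 0.3221, 0.1346]
tool_rot: [3.137, 0.005, 3.134]
force: [-0.7, 0.3, -0.7]
grip_width: 0.0385
finger_force: 0.0
```

```bash
python3 chk.py pics/t3.png
```

```text
sq2 1.0 px shift 0 0
hex1 0.999 px shift 0 0
hex2 0.8 px shift 14 -16
```

Emit:
move_arm:
  moves:
    - [28,-55,0,0.09]
    - [56,-110,0,0.09]
    - [84,-165,0,0.09]
    - [112,-220,0,0.09]
    - [130,-257,-10,0.09]
    - [130,-257,-30,0.09]
    - [130,-257,-60,0.09]
    - [130,-257,-93,0.09]
    - [130,-257,-93,0.09]
  gripper: 0.55

```text
clock: 9.38
position: [0.5919, 0.0637, 0.035]
tool_rot: [-3.141, -0.005, -3.058]
force: [-0.1, 0.8, 1.2]
grip_width: 0.0469
finger_force: 0.0
```

Emit:
move_arm:
  moves:
    - [0,0,0,0]
    - [0,0,0,0]
    - [0,0,0,0]
    - [0,0,0,0]
  gripper: 0
  newtons: 40

```text
clock: 9.88
position: [0.5944, 0.064, 0.0384]
tool_rot: [3.142, 0.002, -3.058]
force: [-2.4, -0.6, 8.4]
grip_width: 0.0234
finger_force: 41.2
```

Emit:
move_arm:
  moves:
    - [0,0,30,0]
    - [0,0,90,0]
    - [-45,55,95,0]
    - [-90,110,95,-0.05]
    - [-130,160,95,-0.09]
    - [-165,210,95,-0.09]
    - [-190,257,95,-0.09]
    - [-190,257,90,-0.09]

```text
clock: 10.88
position: [0.4013, 0.3251, 0.128]
tool_rot: [3.139, 0.0, 3.141]
force: [0.1, -0.3, -1.7]
grip_width: 0.0232
finger_force: 40.2
```

Emit:
move_arm:
  moves:
    - [0,0,0,0]
    - [0,0,-50,0]
    - [0,0,-85,0]
    - [0,0,-95,0]
    - [0,0,-95,0]

```text
clock: 11.5
position: [0.4044, 0.3202, 0.0326]
tool_rot: [-3.141, 0.0, 3.133]
force: [-0.3, -0.2, -0.1]
grip_width: 0.0227
finger_force: 40.2
```

Emit:
move_arm:
  moves:
    - [0,0,0,0]
    - [0,0,0,0]
    - [0,0,50,0]
    - [0,0,100,0]
    - [0,0,100,0]
  gripper: 0.45

```text
clock: 12.12
position: [0.4056, 0.3221, 0.137]
tool_rot: [3.136, 0.006, 3.134]
force: [1.1, -0.3, 0.4]
grip_width: 0.0383
finger_force: 0.0
```

```bash
python3 chk.py pics/t4.png
```

```text
sq2 1.0 px shift 0 0
hex1 0.329 px shift 13 16
hex2 0.424 px shift -11 14
```

Emit:
move_arm:
  moves:
    - [27,-55,0,0.1]
    - [54,-110,0,0.2]
    - [81,-165,0,0.3]
    - [108,-220,0,0.3]
    - [139,-288,0,0.3]
    - [139,-288,-10,0.3]
    - [139,-288,-30,0.3]
    - [139,-288,-65,0.3]
    - [139,-288,-98,0.3]
    - [139,-288,-98,0.3]
  gripper: 0.57

```text
clock: 13.42
position: [0.5411, 0.0335, 0.0324]
tool_rot: [3.141, -0.004, -2.847]
force: [0.5, -0.2, 0.1]
grip_width: 0.0486
finger_force: 0.0
```

Emit:
move_arm:
  moves:
    - [0,0,0,0]
    - [0,0,0,0]
    - [0,0,0,0]
    - [0,0,0,0]
  gripper: 0
  newtons: 40

```text
clock: 13.92
position: [0.5433, 0.033, 0.0353]
tool_rot: [-3.141, 0.002, -2.849]
force: [-1.3, 0.4, 9.1]
grip_width: 0.0288
finger_force: 43.7
```

Emit:
move_arm:
  moves:
    - [0,0,30,0]
    - [0,0,90,0]
    - [3,55,95,0]
    - [6,110,95,-0.1]
    - [9,165,95,-0.2]
    - [12,220,95,-0.3]
    - [14,278,95,-0.3]
    - [14,278,95,-0.3]

```text
clock: 14.92
position: [0.5553, 0.3164, 0.1296]
tool_rot: [3.139, 0.0, 3.141]
force: [-1.1, -0.8, -0.5]
grip_width: 0.0286
finger_force: 42.5
```

Emit:
move_arm:
  moves:
    - [0,0,0,0]
    - [0,0,-50,0]
    - [0,0,-90,0]
    - [0,0,-100,0]
    - [0,0,-100,0]

```text
clock: 15.55
position: [0.5572, 0.3102, 0.0299]
tool_rot: [-3.141, 0.0, 3.134]
force: [0.6, -0.2, -0.4]
grip_width: 0.0288
finger_force: 42.5
```

Emit:
move_arm:
  moves:
    - [0,0,0,0]
    - [0,0,0,0]
    - [0,0,50,0]
    - [0,0,110,0]
    - [0,80,170,0]
    - [0,120,170,0]
    - [0,120,170,0]
  gripper: 0.5

```text
clock: 16.42
position: [0.5554, 0.4359, 0.2016]
tool_rot: [3.138, 0.002, 3.139]
force: [-0.9, -0.8, -0.2]
grip_width: 0.043
finger_force: 0.0
```

Run:
```python
from h import *
im=grab_frame("top"); cv2.imwrite("pics/t5.png",im)
cv2.imwrite("pics/t5c.png",cv2.resize(im[155:305,70:330],None,fx=3,fy=3,interpolation=cv2.INTER_CUBIC))
```

```text
(no output)
```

View pics/t5c.png

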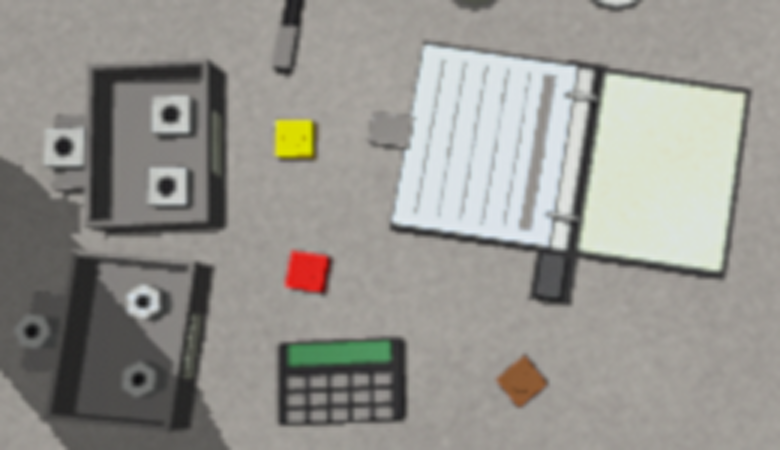

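All four parts are in the right bins (nuts at (170,115) and (167,187), hexes at (144,301) and (140,380)), the leaf is empty and the binder hasn't moved. Next is the tab, at binder (0, 0.156), about (0.607, 0.143).

Emit:
move_arm:
  moves:
    - [10,-50,-20,-0.18]
    - [20,-100,-40,-0.36]
    - [30,-150,-60,-0.54]
    - [40,-200,-80,-0.72]
    - [50,-250,-95,-0.9]
    - [50,-288,-100,-1.08]
    - [50,-288,-100,-1.26]
    - [50,-288,-100,-1.44]
    - [50,-288,-100,-1.62]
    - [50,-288,-100,-1.71]
    - [50,-288,-100,-1.71]
    - [50,-288,-100,-1.71]
  gripper: 0.55
  newtons: 20

```text
clock: 17.98
position: [0.6067, 0.1424, 0.0994]
tool_rot: [3.142, 0.0, 1.426]
force: [-0.5, -0.3, 1.0]
grip_width: 0.0467
finger_force: 0.0
```

Run:
```python
from h import *
s=monitor.observe(); print(s["position"],s["tool_rot"],s["qpos"].round(2))
im=grab_frame("side")
for n,X in(("tab",(.6066,.1429,.013)),("tcp",s["position"])): cv2.circle(im,tuple(np.int32(w2px("side",X).round())),1,(0,0,255),-1)
u,v=np.int32(w2px("side",(.6066,.1429,.05))); print(u,v)
cv2.imwrite("pics/s6.png",cv2.resize(im[max(0,v-75):v+75,max(0,u-100):u+100],None,fx=4,fy=4,interpolation=cv2.INTER_CUBIC))
```

```text
[0.60666695 0.14236649 0.0994345 ] [3.14158356e+00 6.29593445e-05 1.42639756e+00] [-0.53  0.72  0.31  1.73 -0.3   0.74 -0.21]
217 274
```

View pics/s6.png

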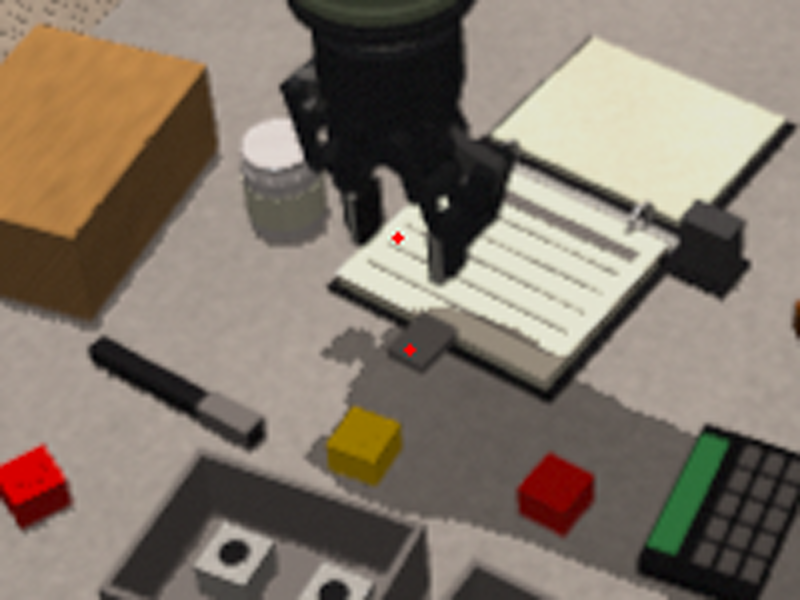

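The side view confirms that the tab (centre about (422,342)) lies where predicted, and the fingers are above it. I'll descend and pinch lightly.

Emit:
move_arm:
  moves:
    - [0,0,-40,0]
    - [0,0,-75,0]
    - [0,0,-81,0]
    - [0,0,-81,0]

```text
clock: 18.52
position: [0.6071, 0.1427, 0.0189]
tool_rot: [3.141, -0.0, 1.425]
force: [0.4, 0.1, 0.8]
grip_width: 0.0472
finger_force: 0.0
```

Emit:
move_arm:
  moves:
    - [0,0,0,0]
    - [0,0,0,0]
    - [0,0,0,0]
    - [0,0,0,0]
  gripper: 0
  newtons: 20

```text
clock: 19.02
position: [0.6075, 0.1431, 0.0197]
tool_rot: [3.14, -0.001, 1.425]
force: [-1.0, -0.7, 8.4]
grip_width: 0.0252
finger_force: 24.1
```

Run:
```python
import numpy as np
r=156; ey=np.array([.1472,.9891])
for d in range(0,176,8):
    a=np.radians(d); w=r*(np.cos(a)-1)*ey; print(d,[int(round(w[0])),int(round(w[1])),int(round(r*np.sin(a)))])
```

```text
0 [0, 0, 0]
8 [0, -2, 22]
16 [-1, -6, 43]
24 [-2, -13, 63]
32 [-3, -23, 83]
40 [-5, -36, 100]
48 [-8, -51, 116]
56 [-10, -68, 129]
64 [-13, -87, 140]
72 [-16, -107, 148]
80 [-19, -128, 154]
88 [-22, -149, 156]
96 [-25, -170, 155]
104 [-29, -192, 151]
112 [-32, -212, 145]
120 [-34, -231, 135]
128 [-37, -249, 123]
136 [-39, -265, 108]
144 [-42, -279, 92]
152 [-43, -291, 73]
160 [-45, -299, 53]
168 [-45, -305, 32]
```

Emit:
move_arm:
  moves:
    - [0,-1,11,0]
    - [0,-2,22,0]
    - [-1,-4,33,0]
    - [-1,-6,43,0]
    - [-1,-9,53,0]
    - [-2,-13,63,0]
    - [-3,-23,83,0]
    - [-5,-36,100,0]
    - [-8,-51,116,0]
    - [-10,-68,129,0]
    - [-13,-87,140,0]
    - [-13,-87,140,0]

```text
clock: 20.52
position: [0.594, 0.054, 0.1595]
tool_rot: [3.14, -0.0, 1.422]
force: [0.9, 1.5, 1.7]
grip_width: 0.0254
finger_force: 21.9
```

Still gripped. I'll continue over the top, with shifts relative to the 64° point.

Emit:
move_arm:
  moves:
    - [-3,-20,8,0]
    - [-6,-41,14,0]
    - [-9,-62,16,0]
    - [-12,-83,15,0]
    - [-16,-105,11,0]
    - [-19,-125,5,0]
    - [-21,-144,-5,0]
    - [-24,-162,-17,0]
    - [-26,-178,-32,0]
    - [-28,-190,-46,0]
    - [-28,-190,-46,0]

```text
clock: 21.9
position: [0.5646, -0.1374, 0.1115]
tool_rot: [-3.141, 0.002, 1.422]
force: [-2.2, -5.2, 5.5]
grip_width: 0.0253
finger_force: 23.4
```

Run:
```python
from h import *
im=grab_frame("top")
cv2.imwrite("pics/t7.png",cv2.resize(im[130:280,170:370],None,fx=4,fy=4,interpolation=cv2.INTER_CUBIC))
```

```text
(no output)
```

View pics/t7.png

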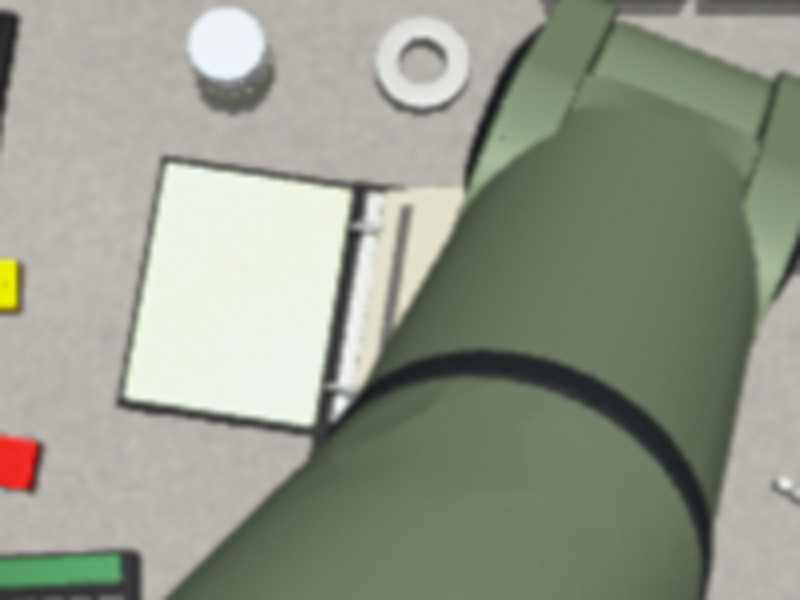

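The leaf is over, past 140°, and held near column 460. I'll lower it nearly flat and release.

Emit:
move_arm:
  moves:
    - [-1,-7,-11,0]
    - [-2,-14,-22,0]
    - [-2,-18,-32,0]
    - [-3,-22,-42,0]
    - [-4,-26,-52,0]
    - [-4,-28,-62,0]
    - [-4,-30,-72,0]
    - [-4,-31,-82,0]
    - [-4,-31,-82,0]

```text
clock: 23.08
position: [0.5613, -0.1649, 0.0294]
tool_rot: [-3.14, -0.0, 1.425]
force: [-1.5, -1.7, 0.2]
grip_width: 0.0252
finger_force: 25.8
```

Emit:
move_arm:
  moves:
    - [0,0,0,0]
    - [0,0,0,0]
    - [0,0,0,0]
    - [0,0,40,0]
    - [0,0,80,0]
    - [0,30,130,0]
    - [0,90,170,0]
    - [0,150,170,0]
    - [0,210,170,0]
    - [0,270,170,0]
    - [0,330,170,0]
    - [0,390,170,0]
  gripper: 0.55

```text
clock: 24.58
position: [0.5614, 0.2272, 0.2006]
tool_rot: [3.141, -0.0, 1.425]
force: [0.8, -0.6, 0.0]
grip_width: 0.0469
finger_force: 0.0
```

Run:
```python
from h import *
im=grab_frame("top"); cv2.imwrite("pics/t8f.png",im)
cv2.imwrite("pics/t8.png",cv2.resize(im[150:260,190:450],None,fx=3,fy=3,interpolation=cv2.INTER_CUBIC))
im=im[155:265,200:350]
cv2.imwrite("pics/t8c.png",cv2.resize(im,None,fx=5.3,fy=5.3,interpolation=cv2.INTER_CUBIC))
```

```text
(no output)
```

View pics/t8c.png

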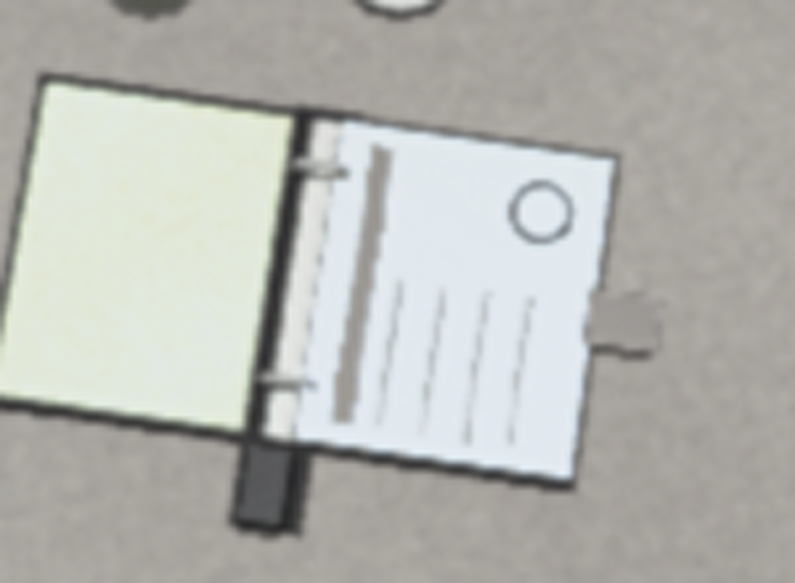

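The leaf lies flat with its other face up: circle at crop (541,212), handle at (267,487), tab at (625,323). Next I'll measure the stamp in both views.

Run:
```python
from h import *
c=lambda u,v:(u/5.3+200-.4,v/5.3+155-.4)
print("circle",px2w("top",*c(541,212),.015),"handle",px2w("top",*c(266,485),.044))
s=grab_frame("side"); cv2.imwrite("pics/s9f.png",s); t=cv2.imread("pics/t8f.png")
print(w2px("side",(.634,-.284,.1)))
u,v=np.int32(w2px("side",(.634,-.284,.1))); 
a=cv2.resize(t[150:210,360:420],None,fx=6.6,fy=6.6,interpolation=cv2.INTER_CUBIC); b=cv2.resize(s[v-30:v+30,u-30:u+30],None,fx=6.6,fy=6.6,interpolation=cv2.INTER_CUBIC); print(u-30,v-30,a.shape)
cv2.imwrite("pics/stamp.png",np.hstack([a,b]))
```

```text
circle [ 0.61371855 -0.11311252  0.015     ] handle [0.48506006 0.0105024  0.044     ]
[284.83806749 154.66830802]
254 124 (396, 396, 3)
```

View pics/stamp.png

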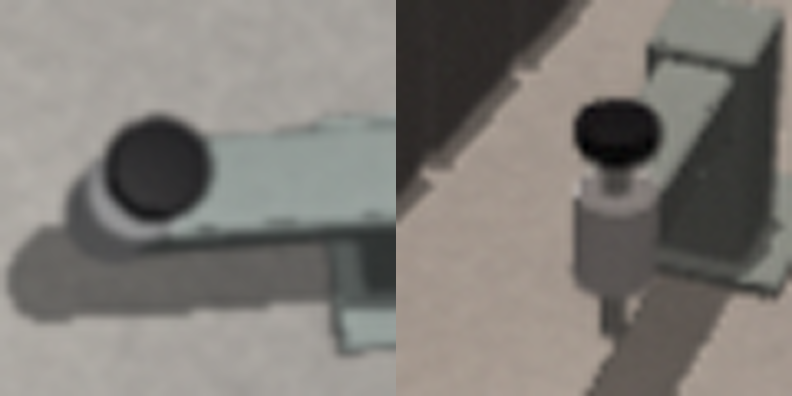

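The crops show the knob top centre at (160,167) in the top view and (619,125) in the side view, with the pad's lower end at about (613,330).

Run:
```python
from h import *
print("knob top cam",px2w("top",160/6.6+360-.4,167/6.6+150-.4,.142))
print("knob side",px2w("side",254+223/6.6-.4,124+125/6.6-.4,.142))
print("pad side",px2w("side",254+217.5/6.6-.4,124+330/6.6-.4,.036))
p,e=fitrect([((u/5.3+199.6),(v/5.3+154.6)) for u,v in [(617,157),(573,488),(45,77)]],[(.08,-.138),(-.08,-.138),(.08,.138)],.004); print("binder",p,e.round(1))
c,s=np.cos(p[2]),np.sin(p[2]); f=lambda x,y:(p[0]+c*x-s*y,p[1]+s*x+c*y)
print("circle model",f(.045,-.105),"handle",f(-.101,0)); print(monitor.observe()["position"])
```

```text
knob top cam [ 0.63252678 -0.28647042  0.142     ]
knob side [ 0.62664432 -0.2823669   0.142     ]
pad side [ 0.62876289 -0.28690266  0.036     ]
binder [ 0.5831613  -0.00320914 -0.13965851] [ 0.9 -1.4 -2.2 -1.3  1.3  2.7]
circle model (np.float64(0.6131066454702016), np.float64(-0.11345104202243579)) handle (np.float64(0.4831446814373001), np.float64(0.010850558549362236))
[0.56025235 0.23266353 0.19985778]
```

Emit:
move_arm:
  moves:
    - [-18,-50,-20,-0.18]
    - [-36,-100,-40,-0.36]
    - [-55,-150,-60,-0.54]
    - [-78,-214,-80,-0.72]
    - [-78,-214,-80,-0.9]
    - [-78,-214,-80,-1.08]
    - [-78,-214,-80,-1.26]
    - [-78,-214,-80,-1.44]
    - [-78,-214,-80,-1.565]
    - [-78,-214,-80,-1.565]
    - [-78,-214,-80,-1.565]
  gripper: 0.55

```text
clock: 26.05
position: [0.4838, 0.011, 0.1204]
tool_rot: [-3.141, -0.0, -0.137]
force: [-0.3, 0.1, 0.4]
grip_width: 0.047
finger_force: 0.0
```

Emit:
move_arm:
  moves:
    - [0,0,-50,0]
    - [0,0,-85,0]
    - [0,0,-92,0]
    - [0,0,-92,0]

```text
clock: 26.55
position: [0.484, 0.0106, 0.0289]
tool_rot: [-3.141, -0.0, -0.14]
force: [0.2, 0.5, 0.5]
grip_width: 0.0472
finger_force: 0.0
```

Emit:
move_arm:
  moves:
    - [0,0,0,0]
    - [0,0,0,0]
    - [0,0,0,0]
    - [0,0,0,0]
  gripper: 0
  newtons: 90

```text
clock: 27.05
position: [0.4844, 0.0111, 0.0296]
tool_rot: [-3.141, -0.002, -0.14]
force: [-3.0, 0.7, 16.7]
grip_width: 0.0188
finger_force: 88.5
```

Emit:
move_arm:
  moves:
    - [0,0,0,0.05]
    - [0,-5,0,0.1]
    - [0,-12,0,0.14]
    - [0,-22,0,0.14]
    - [0,-33,0,0.14]
    - [0,-44,0,0.14]
    - [0,-55,0,0.14]
    - [0,-66,0,0.14]
    - [0,-77,0,0.14]
    - [0,-88,0,0.14]
    - [0,-95,0,0.14]
    - [0,-95,0,0.14]

```text
clock: 28.55
position: [0.4848, -0.0839, 0.0296]
tool_rot: [-3.141, -0.002, 0.001]
force: [-0.1, 0.9, 13.8]
grip_width: 0.0185
finger_force: 89.0
```

Emit:
move_arm:
  moves:
    - [0,-8,0,0]
    - [0,-18,0,0]
    - [0,-29,0,0]
    - [0,-40,0,0]
    - [0,-51,0,0]
    - [0,-62,0,0]
    - [0,-73,0,0]
    - [0,-83,0,0]
    - [0,-91,0,0]
    - [0,-97,0,0]
    - [0,-97,0,0]

```text
clock: 29.92
position: [0.4848, -0.1808, 0.0296]
tool_rot: [-3.141, -0.002, 0.001]
force: [0.7, 3.7, 12.4]
grip_width: 0.0186
finger_force: 88.9
```

Run:
```python
from h import *
s=grab_frame("side"); t=grab_frame("top"); cv2.imwrite("pics/s10f.png",s); cv2.imwrite("pics/t10f.png",t)
a=cv2.resize(t[150:280,265:425],None,fx=2.5,fy=3.46*2.5/3.46,interpolation=cv2.INTER_CUBIC)
u,v=np.int32(w2px("side",(.631,-.286,.036))); print(u,v)
b=cv2.resize(s[v-33:v+32,u-40:u+40],None,fx=5,fy=5,interpolation=cv2.INTER_CUBIC)
print(a.shape,b.shape); cv2.imwrite("pics/m10.png",np.hstack([a,b]))
```

```text
285 173
(325, 400, 3) (325, 400, 3)
```

View pics/m10.png

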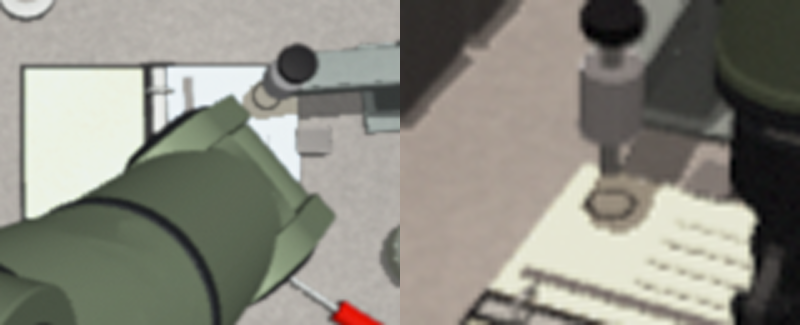

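Both views show the circle: side tile (611,203), almost plumb below the pad (end about (611,175)), and top tile (265,97). I'll compute the remaining error.

Run:
```python
from h import *
s=cv2.imread("pics/s10f.png"); t=cv2.imread("pics/t10f.png")
print("circle side",px2w("side",245+211/5-.4,140+203/5-.4,.015)); print("circle top",px2w("top",265+265/2.5-.3,150+97/2.5-.3,.015))
print("pad side",px2w("side",245+210/5-.4,140+174/5-1.6-.4,.036))
a=cv2.resize(t[165:205,350:400],None,fx=8,fy=8,interpolation=cv2.INTER_CUBIC); b=cv2.resize(s[130:190,266:306],None,fx=10,fy=10,interpolation=cv2.INTER_CUBIC)
# mark projected ground point under pad candidates on side/top at z=.015
cv2.imwrite("pics/m11.png",np.hstack([np.vstack([a,np.zeros((280,400,3),np.uint8)]),b]))
```

```text
circle side [ 0.62664539 -0.28484304  0.015     ]
circle top [ 0.62932827 -0.28347036  0.015     ]
pad side [ 0.63018633 -0.29046764  0.036     ]
```

View pics/m11.png

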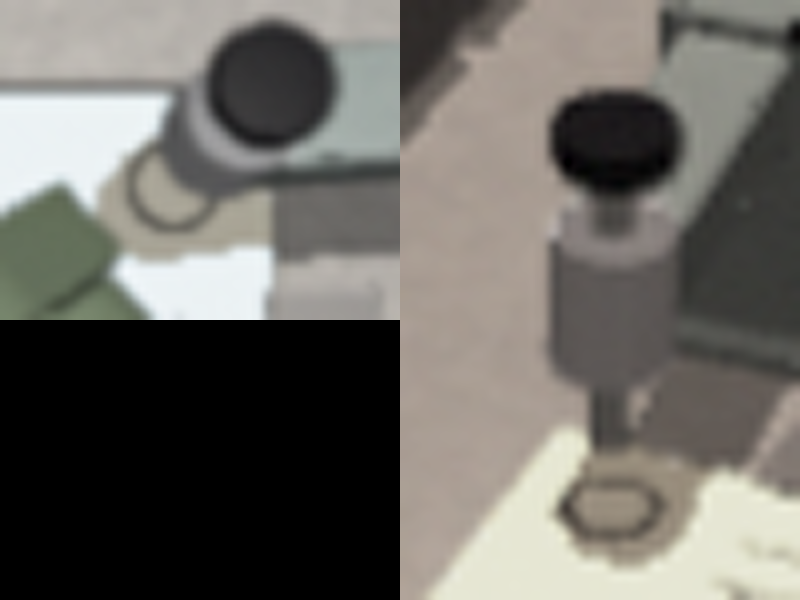

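Run:
```python
from h import *
for q in [(.6325,-.2865),(.629,-.284)]:
    print(q,[w2px("side",(*q,z)).round(2) for z in(.142,.064,.036,.015)], w2px("top",(*q,.142)).round(2))
print("head side",px2w("side",287.05,164.45,.064),"circle side",px2w("side",286.65,180.55,.015),"circle top",px2w("top",371.4,187.9,.015))
```

```text
(0.6325, -0.2865) [array([286.01, 141.28]), array([285.46, 165.16]), array([285.28, 173.34]), array([285.14, 179.36])] [383.86 174.92]
(0.629, -0.284) [array([286.83, 142.04]), array([286.26, 165.93]), array([286.06, 174.13]), array([285.92, 180.15])] [382.77 176.48]
head side [ 0.62988211 -0.29149865  0.064     ] circle side [ 0.62636413 -0.28314447  0.015     ] circle top [ 0.6308428  -0.28525058  0.015     ]
```

Combining both views, the circle should move about (+2, −2.5) mm. I'll nudge it, release, and go over the knob.

Emit:
move_arm:
  moves:
    - [1,-1,0,0]
    - [2,-2,0,0]
    - [2,-2,0,0]
    - [2,-2,0,0]

```text
clock: 30.52
position: [0.4852, -0.1813, 0.0296]
tool_rot: [-3.139, 0.001, 0.002]
force: [-12.2, 11.5, 28.7]
grip_width: 0.0189
finger_force: 91.2
```

Emit:
move_arm:
  moves:
    - [0,0,0,0]
    - [0,0,0,0]
    - [0,0,0,0]
    - [0,0,30,0]
    - [0,0,80,0]
    - [0,0,140,0]
    - [0,0,172,0]
    - [0,0,172,0]
  gripper: 0.55
  newtons: 40

```text
clock: 31.52
position: [0.4867, -0.1833, 0.2022]
tool_rot: [3.141, -0.004, 0.0]
force: [-0.5, 0.9, -0.4]
grip_width: 0.0471
finger_force: 0.0
```

Emit:
move_arm:
  moves:
    - [45,-35,0,0]
    - [90,-70,0,0]
    - [145,-103,0,0]
    - [145,-103,0,0]
    - [145,-103,0,0]
    - [145,-103,-30,0]
    - [145,-103,-30,0]
  gripper: 0

```text
clock: 32.4
position: [0.6293, -0.2847, 0.1686]
tool_rot: [-3.14, 0.003, -0.0]
force: [0.1, 1.2, 1.0]
grip_width: 0.0002
finger_force: 0.0
```

Emit:
move_arm:
  moves:
    - [0,0,-10,0]
    - [0,0,-18,0]
    - [0,0,-24,0]
    - [0,0,-26,0]
    - [0,0,-26,0]

```text
clock: 33.02
position: [0.6309, -0.286, 0.1445]
tool_rot: [-3.141, -0.0, -0.0]
force: [-0.1, 1.5, 4.6]
grip_width: -0.0002
finger_force: 2.4
```

Run:
```python
from h import *
print(monitor.observe()["position"])
o=cv2.imread("pics/s10f.png"); s=grab_frame("side"); t=grab_frame("top"); cv2.imwrite("pics/s12f.png",s); cv2.imwrite("pics/t12f.png",t)
f=8
tm=cv2.resize(o[177:186,280:300],None,fx=f,fy=f,interpolation=cv2.INTER_CUBIC); S=cv2.resize(s[172:191,275:305],None,fx=f,fy=f,interpolation=cv2.INTER_CUBIC)
_,m,_,l=cv2.minMaxLoc(cv2.matchTemplate(S,tm,cv2.TM_CCOEFF_NORMED)); print("circle px shift",m,l[0]/f-5,l[1]/f-5)
cv2.imwrite("pics/m12.png",np.hstack([cv2.resize(s[130:190,266:306],None,fx=10,fy=10,interpolation=cv2.INTER_CUBIC),cv2.resize(t[165:225,350:390],None,fx=10,fy=10,interpolation=cv2.INTER_CUBIC)]))
```

```text
[ 0.63086705 -0.28601749  0.14447453]
circle px shift 0.6253758072853088 0.0 -0.125
```

View pics/m12.png

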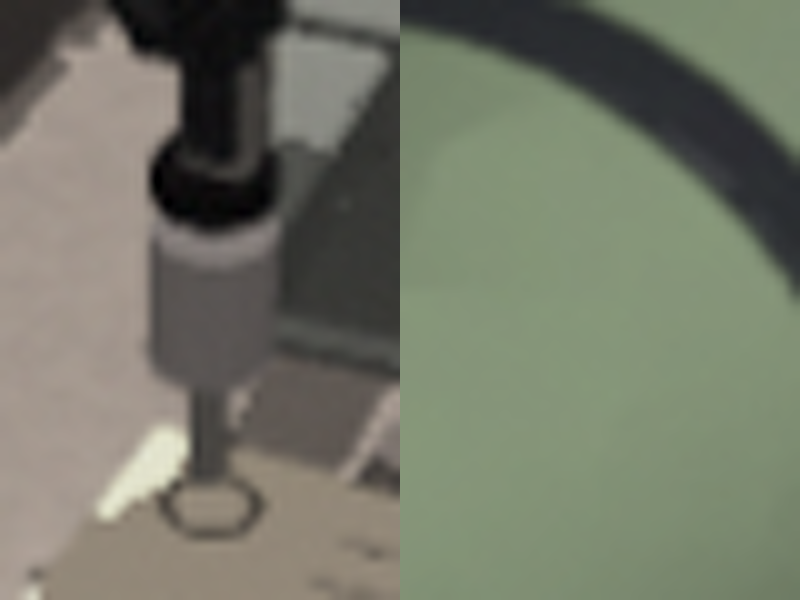

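The side view shows the pad's end at about (208,480) above the circle's back edge, and the circle centre at (211,508). So the pad may land a few mm too far back. I'll check numerically before stamping.

Run:
```python
from h import *
g=lambda n:cv2.cvtColor(cv2.imread(f"pics/{n}.png"),cv2.COLOR_BGR2GRAY)
s=g("s12f"); print("s12 rows 166..186 cols 281..292"); print(s[166:187,281:293])
s0=g("s10f"); print("s10 cols285-288 rows 162..186"); print(s0[162:187,284:290].T)
print("knob s10 col 286,287 rows 134..152",s0[134:153,286:288].T)
t=g("t10f"); print("top circle rows 182..196 cols 363..380"); print(t[182:196,363:381])
print("top knob row 175",t[175,370:396]," col 383",t[163:190,383])
A=(.6325,-.2865)
print("top predicted A: knob top/bottom(z.13), head .108,.064, circle15",[w2px("top",(*A,z)).round(2) for z in(.142,.13,.108,.064,.015)])
```

```text
s12 rows 166..186 cols 281..292
[[100  85  85  85  87  86  85  87  85  84  85  90]
 [122 100  89  86  86  86  85  86  83  87  95  92]
 [146 132 115 100  84  83  84  87  96 103 104  90]
 [151 149 147 126  74  75  76  88 127 130  90  91]
 [153 151 151 136  69  71  69  91 134 128  90  91]
 [154 152 153 138  70  70  69  91 123  91  91  90]
 [172 181 172 146  69  70  70  85 113  93  91  90]
 [208 221 210 173  71  70  69  70  81  91  93  92]
 [223 223 222 201  69  72  69  73  87 103 102  94]
 [223 224 219 182  70  70  69  84 121 129 126 114]
 [223 223 209 122  69  70  70  83 122 138 138 137]
 [223 218 181 112  70  70  74  89 110 126 136 137]
 [204 178  82  99  99  98 103 111  96  96 124 138]
 [127  91 102 137 136 137 137 136 132 106  80 126]
 [121  71 111 137 137 137 137 138 136 124  73 103]
 [129  93  88 131 138 137 137 137 133 110  78 123]
 [137 127  93 110 119 118 118 119 111  82 110 137]
 [136 137 131 112  93  86  87  91  99 111 137 137]
 [137 138 137 137 135 137 137 137 137 136 138 137]
 [138 137 137 137 138 138 137 136 138 137 136 137]
 [138 136 138 138 137 136 138 137 137 138 137 13
[... 1687 characters left out ...]
46 142 122 112 118 146 163 164 164 164]
 [137 156 164 162 154 137 112 106 109 107 106 122 148 162 164 164 163 163]
 [113 136 158 164 164 160 152 148 147 148 149 154 162 164 163 162 162 162]
 [103 119 148 162 163 164 163 164 163 163 163 163 163 163 162 170 182 186]]
top knob row 175 [138 136 133 138 132 105  54  45  55  56  54  54  53  52  51  50  49  47
  46  43  46  70 121 161 167 166]  col 383 [177 178 180 168 117  62  43  45  47  48  50  51  52  53  55  55  57  56
  46  30  72 135 134  88  65 101 151]
top predicted A: knob top/bottom(z.13), head .108,.064, circle15 [array([383.86, 174.92]), array([382.59, 176.22]), array([380.36, 178.52]), array([376.16, 182.84]), array([371.88, 187.24])]
```

Re-reading with the correct local elevation, both cameras agree that the circle should go about (+2, −3) mm; the last nudge was mostly lost to stiction. The stamp hasn't touched the leaf, so I'll lift off and correct.

Emit:
move_arm:
  moves:
    - [0,0,20,0]
    - [0,0,60,0]
    - [0,0,60,0]
    - [-45,35,60,0]
    - [-90,70,60,0]
    - [-145,103,60,0]
    - [-145,103,60,0]

```text
clock: 34.0
position: [0.4823, -0.1809, 0.2044]
tool_rot: [-3.139, 0.002, -0.0]
force: [0.7, 0.1, 0.6]
grip_width: -0.0002
finger_force: 0.0
```

Emit:
move_arm:
  moves:
    - [0,0,0,0]
    - [0,0,-40,0]
    - [0,0,-90,0]
    - [0,0,-140,0]
    - [0,0,-170,0]
    - [0,0,-170,0]
  gripper: 0.55

```text
clock: 34.75
position: [0.4854, -0.1839, 0.0326]
tool_rot: [-3.141, 0.003, -0.001]
force: [1.0, -1.4, 1.5]
grip_width: 0.0469
finger_force: 0.0
```

Emit:
move_arm:
  moves:
    - [0,0,0,0]
    - [0,0,0,0]
    - [0,0,0,0]
    - [0,0,2,0]
    - [0,0,2,0]
    - [0,0,2,0]
  gripper: 0
  newtons: 90

```text
clock: 35.5
position: [0.486, -0.183, 0.0365]
tool_rot: [3.142, -0.0, 0.0]
force: [1.1, -0.1, -4.0]
grip_width: 0.0184
finger_force: 88.0
```

Emit:
move_arm:
  moves:
    - [-2,3,0,0]
    - [-4,6,0,0]
    - [-4,6,0,0]
    - [-1,3,0,0]
    - [2,0,0,0]
    - [2,-1,0,0]
    - [2,-1,0,0]
    - [2,-1,0,0]

```text
clock: 36.5
position: [0.4879, -0.1842, 0.0363]
tool_rot: [3.141, -0.0, -0.0]
force: [2.0, 0.9, -3.9]
grip_width: 0.0182
finger_force: 88.1
```

Run:
```python
from h import *
print(monitor.observe()["position"])
s=grab_frame("side"); t=grab_frame("top"); cv2.imwrite("pics/s13f.png",s); cv2.imwrite("pics/t13f.png",t)
for n,i,o,(r0,r1,c0,c1),p in(("side",s,"s10f",(176,186,280,294),4),("top",t,"t10f",(189,196,364,379),3)):
    o=cv2.imread(f"pics/{o}.png"); f=10; rs=lambda a:cv2.resize(a,None,fx=f,fy=f,interpolation=cv2.INTER_CUBIC)
    _,m,_,l=cv2.minMaxLoc(cv2.matchTemplate(rs(i[r0-p:r1+p,c0-p:c1+p]),rs(o[r0:r1,c0:c1]),cv2.TM_CCOEFF_NORMED)); print(n,"shift px",round(m,3),l[0]/f-p,l[1]/f-p)
g=cv2.cvtColor(s,6); print(g[166:187,284:290].T); print(g[177:184,278:296])
```

```text
[ 0.48789128 -0.18415413  0.03632741]
side shift px 0.966 -0.10000000000000009 -0.5
top shift px 0.727 1.2000000000000002 -0.8999999999999999
[[ 88  88 103 131 142 142 166 209 209 194 125  85 116 141 141 127 103 138
  141 176 228]
 [ 88  90  86  76  72  71  72  73  91 127 127 104 142 141 141 130 104 120
  142 178 228]
 [ 89  90  87  78  72  72  73  74  85 119 126 104 142 141 141 134 107 117
  142 168 219]
 [ 87  89  87  79  72  73  72  72  85 119 126 104 141 142 142 131  98 108
  141 141 178]
 [ 90  89  91  92  95  93  87  77  95 126 127 105 136 142 142 125  95 126
  142 141 178]
 [ 89  88 101 130 139 129 116  94 120 141 134 112 114 141 139 119 104 142
  142 153 195]]
[[228 228 228 225 215 178  85 104 104 104 105 112 124 136 143 142 141 142]
 [228 228 228 217 142  95 116 142 142 141 136 114  90 108 142 141 141 153]
 [228 228 228 205  83 142 141 141 141 142 142 141 123  75 135 142 142 172]
 [228 228 224 186  77 131 141 141 141 142 142 139 116  74 126 141 153 195]
 [228 228 219 163  97  94 127 130 134 131 125 119  91 107 141 142 173 228]
 [228 228 228 220 163 102 103 104 107  98  95 104 116 142 141 141 172 228]
 [228 228 228 228 214 141 138 120 117 108 126 142 142 142 141 152 195 227]]
```

Both cameras now put the circle within about 1 mm of plumb under the pad. I'll release and stamp.

Emit:
move_arm:
  moves:
    - [0,0,-2,0]
    - [0,0,-2,0]

```text
clock: 36.85
position: [0.4878, -0.1842, 0.0358]
tool_rot: [-3.141, -0.001, -0.001]
force: [-9.1, 5.9, 38.7]
grip_width: 0.0183
finger_force: 94.2
```

Emit:
move_arm:
  moves:
    - [0,0,0,0]
    - [0,0,0,0]
    - [0,0,0,0]
    - [0,0,30,0]
    - [0,0,80,0]
    - [0,0,140,0]
    - [0,0,166,0]
    - [0,0,166,0]
  gripper: 0.55
  newtons: 40

```text
clock: 37.85
position: [0.4885, -0.1841, 0.2018]
tool_rot: [3.141, -0.003, 0.0]
force: [0.0, 0.7, -0.3]
grip_width: 0.0469
finger_force: 0.0
```

Emit:
move_arm:
  moves:
    - [45,-35,0,0]
    - [90,-70,0,0]
    - [145,-103,0,0]
    - [145,-103,0,0]
    - [145,-103,0,0]
    - [145,-103,-30,0]
    - [145,-103,-30,0]
  gripper: 0

```text
clock: 38.72
position: [0.6313, -0.2857, 0.1686]
tool_rot: [-3.14, 0.003, -0.0]
force: [-0.5, 0.3, 0.3]
grip_width: 0.0001
finger_force: 0.0
```

Run:
```python
from h import *
s=grab_frame("side"); o=cv2.imread("pics/s13f.png"); f=10; rs=lambda a:cv2.resize(a,None,fx=f,fy=f,interpolation=cv2.INTER_CUBIC)
g=cv2.cvtColor(s,6); print(monitor.observe()["position"]); print(g[174:186,280:294])
```

```text
[ 0.63195226 -0.28629646  0.17008956]
[[217 223 223 222 202  88  82  82  92 115 110 100 103 102]
 [222 223 222 219 188 123 114 114 122 136 136 134 128 126]
 [222 222 223 206 122 121 122 122 123 130 137 138 137 137]
 [223 221 208 173  83 100 100 100 100 110 123 131 136 136]
 [219 191 135  79 111 137 136 137 133 112  98 105 135 137]
 [190 120  69 122 138 136 136 137 138 137 119  72 131 136]
 [137 121  74 126 137 137 137 137 137 133 110  73 122 136]
 [136 129  94  89 121 127 127 127 122 114  88 103 137 138]
 [137 137 129  95  90 101 103  94  90 100 110 137 137 136]
 [138 135 137 137 131 117 112 104 123 136 137 137 137 137]
 [138 137 136 137 136 137 137 137 137 136 137 136 138 137]
 [137 137 136 137 137 137 136 136 137 138 137 136 137 136]]
```

Emit:
move_arm:
  moves:
    - [0,0,-12,0]
    - [0,0,-20,0]
    - [0,0,-27,0]
    - [0,0,-32,0]
    - [0,0,-35,0]
    - [0,0,-36,0]
    - [0,0,-36,0]
    - [0,0,-36,0]

```text
clock: 39.78
position: [0.633, -0.2871, 0.1359]
tool_rot: [-3.141, -0.001, -0.0]
force: [-7.2, 6.3, 23.9]
grip_width: 0.0003
finger_force: 12.2
```

Fully down: tip at 0.122 m and the force is up to 24 N against the stop. I'll hold for a second, then let it come up.

Emit:
move_arm:
  moves:
    - [0,0,0,0]
    - [0,0,0,0]
    - [0,0,0,0]
    - [0,0,0,0]
    - [0,0,0,0]
    - [0,0,0,0]
    - [0,0,0,0]
    - [0,0,0,0]

```text
clock: 40.78
position: [0.633, -0.2871, 0.1358]
tool_rot: [-3.141, -0.001, -0.0]
force: [-6.4, 5.8, 25.3]
grip_width: -0.0001
finger_force: 12.2
```

Run:
```python
from h import *
s=grab_frame("side"); print(monitor.observe()["position"],monitor.observe()["force"])
cv2.imwrite("pics/m14.png",cv2.resize(s[145:195,261:311],None,fx=10,fy=10,interpolation=cv2.INTER_CUBIC))
```

```text
[ 0.63304762 -0.2871237   0.13588165] [-6.93958961  6.47998895 24.11192362]
```

View pics/m14.png

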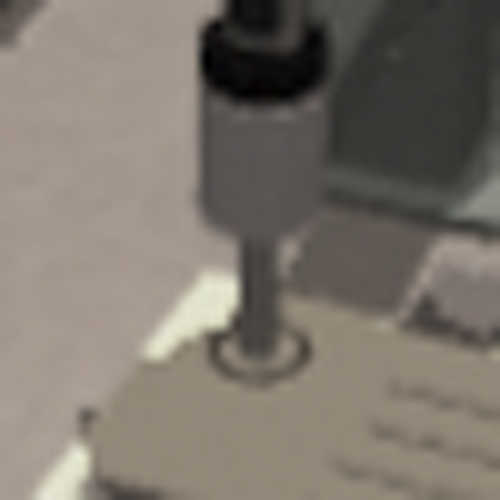

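The pad stands inside the circle (pad foot about (260,352), circle centre (260,352)). I'll lift off, regrip the handle and draw the binder out.

Emit:
move_arm:
  moves:
    - [0,0,15,0]
    - [0,0,35,0]
    - [0,0,70,0]
    - [0,0,70,0]
    - [-45,35,70,0]
    - [-90,70,70,0]
    - [-145,103,70,0]
    - [-145,103,70,0]
    - [-145,103,70,0]

```text
clock: 41.95
position: [0.4884, -0.184, 0.2046]
tool_rot: [3.142, -0.001, 0.0]
force: [-0.6, -0.0, 0.8]
grip_width: 0.0002
finger_force: 0.0
```

Emit:
move_arm:
  moves:
    - [0,0,0,0]
    - [0,0,-40,0]
    - [0,0,-90,0]
    - [0,0,-140,0]
    - [0,0,-173,0]
    - [0,0,-173,0]
  gripper: 0.55

```text
clock: 42.7
position: [0.4869, -0.1847, 0.0294]
tool_rot: [-3.141, 0.003, -0.001]
force: [-0.4, -0.5, 0.5]
grip_width: 0.0473
finger_force: 0.0
```

Emit:
move_arm:
  moves:
    - [0,0,0,0]
    - [0,0,0,0]
    - [0,0,0,0]
    - [0,0,0,0]
  gripper: 0
  newtons: 90

```text
clock: 43.2
position: [0.4886, -0.1844, 0.0328]
tool_rot: [3.141, -0.002, 0.0]
force: [-1.1, -1.3, 4.4]
grip_width: 0.0184
finger_force: 89.1
```

Emit:
move_arm:
  moves:
    - [0,8,0,0]
    - [0,18,0,0]
    - [0,29,0,0]
    - [0,40,0,0]
    - [0,51,0,0]
    - [0,62,0,0]
    - [0,73,0,0]
    - [0,84,0,0]
    - [0,95,0,0]
    - [0,106,0,0]
    - [0,117,0,0]
    - [0,117,0,0]

```text
clock: 44.7
position: [0.4891, -0.0665, 0.0328]
tool_rot: [-3.141, -0.003, -0.0]
force: [0.8, 0.9, 13.9]
grip_width: 0.0186
finger_force: 90.4
```

Emit:
move_arm:
  moves:
    - [0,8,0,0]
    - [0,18,0,0]
    - [0,29,0,0]
    - [0,40,0,0]
    - [0,51,0,0]
    - [0,58,0,0]
    - [0,63,0,0]
    - [0,63,0,0]
    - [0,63,0,0]

```text
clock: 45.82
position: [0.489, -0.0042, 0.0328]
tool_rot: [3.142, -0.003, -0.001]
force: [-0.4, -2.9, 13.0]
grip_width: 0.0183
finger_force: 90.4
```

Release, lift and clear the arm away to look.

Emit:
move_arm:
  moves:
    - [0,0,0,0]
    - [0,0,0,0]
    - [0,0,0,0]
    - [0,0,30,0]
    - [0,0,80,0]
    - [0,0,140,0]
    - [0,0,190,0]
    - [0,55,210,0]
    - [0,110,210,0]
    - [-10,165,210,0]
    - [-20,220,210,0]
    - [-30,275,210,0]
  gripper: 0.55
  newtons: 40

```text
clock: 47.32
position: [0.457, 0.2728, 0.2414]
tool_rot: [-3.141, 0.0, -0.0]
force: [1.1, 0.3, 0.3]
grip_width: 0.0469
finger_force: 0.0
```

Emit:
move_arm:
  moves:
    - [-10,55,0,0]
    - [-20,110,0,0]
    - [-40,165,0,0]
    - [-60,215,0,0]
    - [-60,215,0,0]
    - [-60,215,0,0]
    - [-60,215,0,0]
    - [-60,215,0,0]

```text
clock: 48.32
position: [0.3982, 0.4852, 0.2415]
tool_rot: [-3.141, 0.0, -0.002]
force: [-0.0, 0.6, 0.6]
grip_width: 0.0472
finger_force: 0.0
```

Run:
```python
from h import *
im=grab_frame("top"); print(monitor.observe()["position"],monitor.observe()["clock"])
cv2.imwrite("pics/end.png",cv2.resize(im[110:320,65:465],None,fx=2,fy=2,interpolation=cv2.INTER_CUBIC))
```

```text
[0.39816307 0.48538048 0.2415075 ] 48.375
```

View pics/end.png

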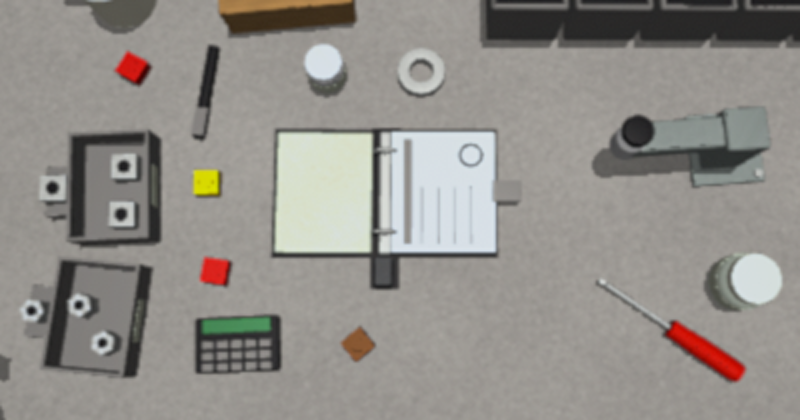

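The final view shows two nuts in the square bin (124,166) and (121,213), and two hexes in the hex bin (79,305) and (102,342). The leaf is turned over with the circle at (470,155), the binder is clear of the stamp, and the bystanders are untouched.

```bash
python3 -c "
from workcell import bot; print(bot.job_done())"
```

```text
the job is handed in; nothing more can be done
None
```

I handed the job in at about 48 s: two nuts and two hexes are in their bins, the leaf is turned over and stamped inside its circle, and the binder is clear of the stamp with nothing else disturbed; the hand-in returned no verdict.

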